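# Slide the marked plate out over the riser edge to its line

### The arm

A 6-joint arm with a two-finger parallel gripper is mounted at the origin on the work surface. World frame = base frame: x ahead of the robot, y to its left, z up, the work surface at z = 0. Lengths are in m, angles in rad, forces in N, time in s.
With the tool pointing down it reaches from about 0.35 to 0.975 m from the base axis. Payload 4.9 kg.
Tool frame: the origin (TCP) lies at the very end of the fingers, on their centre line; the grasp point (between the pads) lies 19 mm behind it; z points along the fingers, y is the line along which they close (so a half turn about z gives the same grasp; the last joint's range is limited). The gripper opens to 85 mm and grips with 20 to 120 N. Pads are 22 mm wide; open, the fingers measure 114 mm over their backs; the gripper's body (76 mm by 85 mm) begins 54 mm behind the grasp point. The pads swing forward as they close: fully open they stand 13 mm farther back than shut.
Start: joints at [1.189, 0.053, 1.613, -0, 1.476, -0.119], TCP at [0.162, 0.604, 0.231] pointing down, gripper open.
Joint ranges: [-3.01, 3.01], [-1.01, 2.22], [0.06, 2.58], [-1.02, 4.17], [0.09, 2.62], [-3.14, 3.14]. Speed limits (rad/s): [2.57, 2.57, 3.14, 3.14, 3.14, 3.14].

### API

Orientations are given as a 3x3 rotation matrix whose columns are the frame's x, y, z axes.
In Python, from workcell import read_state, vision, job gives the robot as it stands.
- The arm moves only by the shell command python3 -m pendant 'ROWS' [FORCE]. ROWS is text: rows parted by semicolons, each of 7 numbers parted by spaces: the shift along the tool's x, y, z in m, then the turn, a rotation vector about the tool's x, y, z in degrees, then the opening, from -1 (shut) to 1 (fully open). In form: tx ty tz ax ay az jaw; .... A call has 1 to 12 rows; each row is the pose to reach, as a shift and turn from the pose commanded when the call began, along the tool's axes at that moment; what a row does not reach only later rows make up. A row lasts 1/10 s, in which the tool goes at most 50 mm and 8.59 degrees, less where a joint would pass 70% of its speed; a pose out of reach is approached as far as the arm can. A call with a gripper value outside its range is refused whole. The fingers move at their own pace and stop on an object; FORCE is the grip in N (left out, the last holds). Time passes only in rows, so rows that repeat a pose let the fingers close. It gives the time, the measured TCP pose, the force and the opening at its end, in the units of the state.
- read_state(): the state, without advancing time (a new reading comes with each control period).
- vision.grab_frame(name): name is "side" or "top"; returns a dict with "pixels" (420x560x3 uint8, blue, green, red), "depth" (420x560 float32, m along the optical axis (not along the pixel's ray), 0 where there is no reading), "mtx" (3x3 intrinsics, pixels), "xyz" and "attitude" of the camera in the world. Camera axes: x right, y up, looking along -z (the intrinsics and any distortion apply to the point x, -y, -z); pixel columns grow to the right and rows downward; lengths in m; the calibration is good to about 2 mm. A picture is of the moment at which its call begins.
- job.sign_off(): hands the job in, once; it reports no verdict.
The state is a dict: "time_s": time; "joint_positions": joint angles; "qd": joint speeds; "tau": joint torques, N m; "position": TCP position; "ee_rot": TCP orientation; "force": force on the tool from outside, world axes, zero at the start; "torque": the same for the moment, N m; "width": finger opening in m.
Only numpy, scipy, OpenCV 4.12 (cv2) and the standard library are available. Lean on these libraries where they do the work, as an engineer would, in place of code of your own. Each camera call takes 0.05 s, during which the arm holds its last target. There are 200 camera calls.

### The job

Two off-white coated plates lie on the blue bench riser. With the fingertips, slide the one with the orange line straight out over the riser's front edge (the edge away from the robot) until its orange line lies right above that edge and square to it, so that the end beyond the line overhangs ready for a clip. Never lift it or shove it so that it skids, and leave the green-lined plate, the vial, the bottle and the beaker where they stand.

Things in the scene. Friction and masses are not known exactly. Their poses are not given: they have to be found in the camera images.
- riser_edge (a point): middle of the upper front edge of the fixed blue riser. The riser's top is level, 45 mm above the bench, 240 mm deep (along x) and 360 mm wide (along y). x of this frame is horizontal, square to the edge and points outward over the drop, away from the robot; y runs along the edge; z up. The top surface lies at this point's height and stretches from x = -240 mm to 0, y = -180 to 180 mm
- orange_plate: loose off-white coated glass plate with an orange line, 90 mm long (its x) by 80 mm wide (its y) by 6 mm thick, about 0.11 kg, lying flat on the riser. Origin at the centre of its underside. Its +x end is the leading end, to go out over the edge; the orange line lies 30 mm from that end. It starts with its +x end roughly (within about 20 degrees) towards the riser's front edge
- orange_line (a point): middle of the orange line (10 mm wide, across the full 80 mm width) on the top face of that plate: 15 mm ahead of the plate's centre along its x, 30 mm behind its leading end, 60 mm ahead of its rear end. Same axes as the plate
- green_plate: the other off-white plate, same size, with a green line in the same place; it lies beside the first on the riser, to be left alone. Origin at the centre of its underside
- vial: small amber vial with a white cap, 24 mm diameter, 50 mm tall, standing on the riser midway between the two plates' paths; leave it alone. Origin at the centre of its underside
- bottle: glass bottle with an orange cap, 90 mm diameter, 200 mm tall, standing on the bench to one side of the riser; leave it alone. Origin at the centre of its underside
- beaker: open glass beaker, 74 mm diameter, 95 mm tall, standing on the bench to the other side of the riser; leave it alone. Origin at the centre of its underside
Things that resemble listed ones, but are neither listed nor needed, are in the scene too. Leave any brown or red look-alike of the orange_plate alone.

How it is judged:
At the end, for the whole second after the job is handed in: Middle of the orange line within 8 mm of the riser's front edge, seen from above; plate square to the edge within 0.13 rad, flat on the riser, its centre over 40 mm inside the side edges, at rest; green plate, vial, bottle and beaker upright and within 12 mm of their starts (x of orange_line in the frame of riser_edge between -0.008 and 0.008 m and angle between the x axis of orange_plate and the x axis of riser_edge, either way round below 0.13 rad and y of orange_plate in the frame of riser_edge between -0.14 and 0.14 m and z of orange_plate in the frame of riser_edge between -0.003 and 0.003 m and angle between orange_plate's own z axis and vertical below 0.04 rad and linear speed of orange_plate below 0.01 m/s and distance of each of green_plate, vial, bottle, beaker from where it was at the start of the episode below 0.012 m and angle between each of green_plate, vial, bottle, beaker's own z axis and vertical below 0.1 rad); the robot touches nothing.
It fails at once if the orange plate is lifted off the riser (more than 8 mm) (z of orange_plate in the frame of riser_edge above 0.008 m).
It fails at once if the orange plate is tipped or falls from the riser (angle between orange_plate's own z axis and vertical above 0.15 rad or z of orange_plate in the frame of riser_edge below -0.015 m).
It fails at once if the orange plate is shoved so that it skids (faster than 0.3 m/s) (linear speed of orange_plate above 0.3 m/s).
It fails at once if the green plate, vial, bottle or beaker is moved more than 12 mm or tipped (distance of any of green_plate, vial, bottle, beaker from where it was at the start of the episode above 0.012 m or angle between any of green_plate, vial, bottle, beaker's own z axis and vertical above 0.15 rad).
It also fails if it takes over 42 s, if anything falls off the work surface, if the arm or the gripper's body presses on something with over 40 N, if the wrist force passes 120 N, or if a joint passes its speed limit or range.

## Working session

There is one attempt and no reset: what is moved stays moved. The work goes in short steps, Python scripts to look and compute and a shell command to move; the robot and the scene stay as the last step left them, time stands still between calls to the robot, and variables do not carry over. Pictures are saved under pics/ and viewed, on a budget of 10 in all, crops included, one or two more only if the job needs it, and the job is handed in when it is done.

```bash
mkdir -p pics; cat > h.py <<'E'
import numpy as np, cv2
from workcell import read_state, vision, job
def grab(n):
    f=vision.grab_frame(n); return f
def pts(f,uv,z):
    """pixels -> world points on plane z"""
    uv=np.atleast_2d(uv).astype(float); K=f["mtx"]
    d=np.c_[(uv[:,0]-K[0,2])/K[0,0],-(uv[:,1]-K[1,2])/K[1,1],-np.ones(len(uv))]@np.array(f["attitude"]).T
    c=np.array(f["xyz"]); return c+d*((z-c[2])/d[:,2])[:,None]
def cloud(f):
    h,w=f["depth"].shape;K=f["mtx"];u,v=np.meshgrid(np.arange(w),np.arange(h));D=f["depth"]
    p=np.stack([(u-K[0,2])/K[0,0]*D,-(v-K[1,2])/K[1,1]*D,-D],-1)
    return p@np.array(f["attitude"]).T+np.array(f["xyz"])
E
python3 - <<'E'
from h import *
t=grab("top");s=grab("side")
np.savez("f0.npz",tp=t["pixels"],td=t["depth"])
im=np.hstack([t["pixels"],s["pixels"]]);cv2.imwrite("pics/a.png",t["pixels"]);cv2.imwrite("pics/b.png",s["pixels"])
for f in(t,s):print({k:np.round(f[k],3).tolist() for k in f if k not in("pixels","depth")})
st=read_state();print(st["time_s"],st["ee_rot"],st["position"],st["width"],st["force"])
E
```

```text
{'mtx': [[391.058, 0.0, 273.584], [0.0, 391.058, 207.733], [0.0, 0.0, 1.0]], 'xyz': [0.43, -0.006, 1.124], 'attitude': [[-0.03, 0.995, -0.095], [-0.999, -0.031, -0.015], [-0.018, 0.095, 0.995]]}
{'mtx': [[388.651, 0.0, 283.951], [0.0, 388.651, 216.332], [0.0, 0.0, 1.0]], 'xyz': [0.184, -0.538, 0.72], 'attitude': [[0.831, 0.398, -0.389], [-0.556, 0.603, -0.572], [0.007, 0.692, 0.722]]}
0.1 [[-9.65678902e-01  2.59737909e-01 -6.90169031e-04]
 [ 2.59738737e-01  9.65677364e-01 -1.73710269e-03]
 [ 2.15289189e-04 -1.85674705e-03 -9.99998253e-01]] [0.16213269 0.60301931 0.23017952] 0.08521973115256096 [-0.22643147  0.18917238 -0.17083628]
```

View pics/a.png

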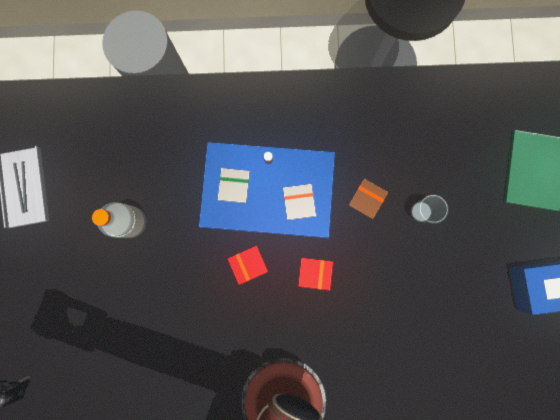

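View pics/b.png

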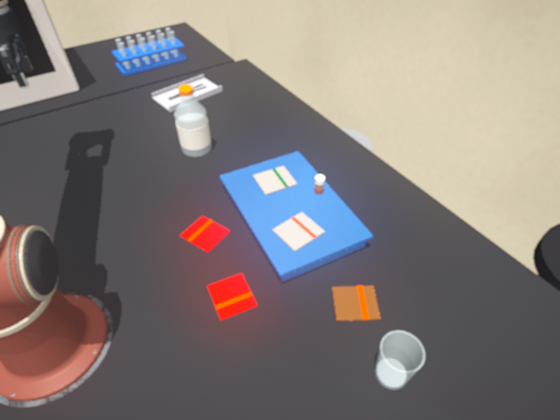

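The top view shows the riser with corners at about (207,143), (335,152), (330,237) and (200,226), and its front edge is at the top. The orange plate is at (300,202), the green plate at (234,185) and the vial at (268,157). In the side view the orange plate is at (299,231), with the line towards the front. Next I'll measure these.

```bash
cat >> h.py <<'E'
def masks(im):
    b,g,r=[im[...,i].astype(int) for i in range(3)]
    blue=(b>90)&(b>r+60)&(b>g+40)
    white=(b>110)&(g>130)&(r>130)
    hsv=cv2.cvtColor(im,cv2.COLOR_BGR2HSV)
    org=(hsv[...,0]<16)&(hsv[...,1]>110)&(r>120)
    return blue,white,org
def measure(f,seed=None,verbose=True):
    im=f["pixels"];blue,white,org=masks(im)
    n,l,st,c=cv2.connectedComponentsWithStats(blue.astype(np.uint8))
    cand=[i for i in range(1,n) if abs(c[i][0]-268)<60 and abs(c[i][1]-190)<50];i=max(cand,key=lambda i:st[i,4])
    hull=cv2.convexHull(np.argwhere(l==i)[:,::-1].astype(np.int32))
    R=cv2.minAreaRect(pts(f,hull[:,0],.045)[:,:2].astype(np.float32)*1000)
    ang=np.deg2rad(R[2]);ang=(ang+np.pi/4)%(np.pi/2)-np.pi/4
    ex=np.array([np.cos(ang),np.sin(ang)]);ey=np.array([-ex[1],ex[0]])
    h=pts(f,hull[:,0],.045)[:,:2]
    e=np.array(R[0])/1000+ex*.12
    reg=np.zeros(blue.shape,np.uint8);reg[110:245,195:340]=1
    m=((white|org)&(reg>0)).astype(np.uint8)
    n,l,st,c=cv2.connectedComponentsWithStats(cv2.morphologyEx(m,cv2.MORPH_CLOSE,np.ones((3,3),np.uint8)))
    out=dict(edge=e,ex=ex,ey=ey,size=R[1])
    for i in range(1,n):
        if st[i,4]<300: continue
        pl=(l==i); hu=cv2.convexHull(np.argwhere(pl)[:,::-1].astype(np.int32))
        P=cv2.minAreaRect(pts(f,hu[:,0],.051)[:,:2].astype(np.float32)*1000)
        d=dict(c=np.array(P[0])/1000,size=P[1],ang=(P[2]+45)%90-45,area=st[i,4])
        o=np.argwhere(pl&org)[:,::-1]
        if len(o)>20:
            q=pts(f,o,.051)[:,:2];d["line"]=q.mean(0);w,v=np.linalg.eigh(np.cov(q.T));d["lineang"]=np.rad2deg(np.arctan2(v[1,1],v[0,1]))%180-90
            d["inE"]=[(d["line"]-e)@ex*1000,(d["line"]-e)@ey*1000]
        d["cE"]=[(d["c"]-e)@ex*1000,(d["c"]-e)@ey*1000]
        out.setdefault("pl",[]).append(d)
    return out
E
python3 - <<'E'
from h import *
np.set_printoptions(precision=4,suppress=True)
f=grab("top");o=measure(f)
print("riser ang deg",np.rad2deg(np.arctan2(o["ex"][1],o["ex"][0])),o["edge"],o["size"])
for p in o["pl"]:print(p)
X=cloud(f)
for uv in[(300,215),(230,215),(300,190),(268,157)]:print(uv,X[uv[1],uv[0]])
print(pts(f,[(268,157)],.095))
# side check
s=grab("side");im=s["pixels"];b,w,og=masks(im)
for nm,m in(("org",og),("white",w)):
    k=np.zeros(m.shape,bool);k[210:250,270:325]=1;q=np.argwhere(m&k)[:,::-1];print(nm,len(q),pts(s,q,.051).mean(0)[:2])
q=np.argwhere(b)[:,::-1];q=q[(q[:,0]>210)&(q[:,0]<380)&(q[:,1]>145)&(q[:,1]<280)]
hh=cv2.convexHull(q.astype(np.int32));print(cv2.approxPolyDP(hh,5,True)[:,0].tolist())
a=cv2.approxPolyDP(hh,5,True)[:,0];print(pts(s,a,.045)[:,:2])
E
```

```text
riser ang deg -6.4859695434570215 [0.7061 0.0141] (360.2291259765625, 241.62588500976562)
{'c': array([0.5826, 0.123 ]), 'size': (80.11563873291016, 56.93022537231445), 'ang': -7.351692199707031, 'area': np.int32(586), 'cE': [np.float64(-135.00628285250502), np.float64(94.21569989695625)]}
{'c': array([ 0.5484, -0.0611]), 'size': (91.82968139648438, 81.4443130493164), 'ang': 5.5353827476501465, 'area': np.int32(972), 'line': array([ 0.5637, -0.0594]), 'lineang': np.float64(5.871016568323512), 'inE': [np.float64(-133.22695139064993), np.float64(-89.09424257872885)], 'cE': [np.float64(-148.20944955576), np.float64(-92.5121925162773)]}
(300, 215) [ 0.5109 -0.0617  0.0515]
(230, 215) [ 0.4305 -0.006   1.1242]
(300, 190) [ 0.5798 -0.0641  0.0539]
(268, 157) [0.6659 0.0205 0.0951]
[[0.666  0.0205 0.095 ]]
org 61 [ 0.563  -0.0627]
white 1191 [ 0.546  -0.0632]
[[372, 238], [282, 279], [219, 176], [298, 151]]
[[ 0.6775 -0.1715]
 [ 0.4436 -0.1515]
 [ 0.4857  0.2154]
 [ 0.7253  0.1898]]
```

```bash
cat >> h.py <<'E'
E0=np.array([.7061,.0141]);EX=np.array([np.cos(np.deg2rad(-6.49)),np.sin(np.deg2rad(-6.49))]);EY=np.array([-EX[1],EX[0]])
def to(x,y,z):
    """tool-axis shift (mm) to riser-frame x,y (mm), world z (m); and yaw error"""
    s=read_state();R=np.array(s["ee_rot"]);p=np.array(s["position"])
    t=np.r_[E0+EX*x/1000+EY*y/1000,z]
    Rt=np.c_[np.r_[-EX,0],np.r_[EY,0],[0,0,-1]]
    print("shift mm",np.round(R.T@(t-p)*1000,1),"rotvec",np.round(np.rad2deg(cv2.Rodrigues(R.T@Rt)[0].ravel()),2),"target",t.round(4))
def show():
    s=read_state();p=np.array(s["position"]);d=p[:2]-E0;print("t",round(s["time_s"],2),"E",(d@EX*1000).round(1),(d@EY*1000).round(1),"z",p[2].round(4),"F",np.round(s["force"],1),"w",round(s["width"],4))
E
python3 -c "
from h import *
to(-222,-95,.14)"
```

```text
shift mm [-472.9 -554.4   91.2] rotvec [-0.07 -0.01 -8.57] target [ 0.4748 -0.0552  0.14  ]
```

```bash
R="x"; python3 -m pendant '-0.473 -0.554 0.05 -0.07 0 -8.57 0; -0.473 -0.554 0.05 -0.07 0 -8.57 0; -0.473 -0.554 0.05 -0.07 0 -8.57 0; -0.473 -0.554 0.05 -0.07 0 -8.57 0; -0.473 -0.554 0.05 -0.07 0 -8.57 0; -0.473 -0.554 0.05 -0.07 0 -8.57 0; -0.473 -0.554 0.05 -0.07 0 -8.57 0; -0.473 -0.554 0.05 -0.07 0 -8.57 0; -0.473 -0.554 0.05 -0.07 0 -8.57 0; -0.473 -0.554 0.05 -0.07 0 -8.57 0; -0.473 -0.554 0.05 -0.07 0 -8.57 0; -0.473 -0.554 0.05 -0.07 0 -8.57 0' 20
python3 -c "
from h import *
show();to(-222,-95,.09)"
```

```text
time_s: 1.4
position: [0.4198, 0.0609, 0.1903]
ee_rot: [[-0.994, 0.113, 0.001], [0.113, 0.994, 0.001], [-0.001, 0.002, -1.0]]
force: [1.3, 0.5, 0.8]
width: 0.0428
t 1.4 E -289.7 14.2 z 0.1903 F [1.3 0.5 0.8] w 0.0428
shift mm [ -67.6 -109.3  100.2] rotvec [ 0.09  0.07 -0.01] target [ 0.4748 -0.0552  0.09  ]
```

```bash
python3 -m pendant '-0.066 -0.109 0.04 0 0 0 0; -0.066 -0.109 0.04 0 0 0 0; -0.066 -0.109 0.04 0 0 0 0; -0.066 -0.109 0.09 0 0 0 0; -0.066 -0.109 0.09 0 0 0 0; -0.066 -0.109 0.09 0 0 0 0;-0.066 -0.109 0.09 0 0 0 0;-0.066 -0.109 0.09 0 0 0 0'
python3 -c "
from h import *
show();to(-222,-95,.07)
f=grab('top');g=grab('side')
a=cv2.resize(f['pixels'][130:250,190:350],None,fx=4,fy=4);b=cv2.resize(g['pixels'][140:300,200:400],None,fx=3.2,fy=3)
cv2.imwrite('pics/c.png',cv2.resize(np.vstack([a,b]),(480,720))[:720] if 0 else np.vstack([cv2.resize(a,(440,300)),cv2.resize(b,(440,300))]))"
```

```text
time_s: 2.2
position: [0.4743, -0.0526, 0.1027]
ee_rot: [[-0.994, 0.112, 0.005], [0.112, 0.994, 0.0], [-0.005, 0.001, -1.0]]
force: [0.4, 1.0, -0.7]
width: 0.0428
t 2.2 E -222.8 -92.4 z 0.1027 F [ 0.4  1.  -0.7] w 0.0428
shift mm [-0.6 -2.6 32.7] rotvec [0.03 0.26 0.07] target [ 0.4748 -0.0552  0.07  ]
```

View pics/c.png

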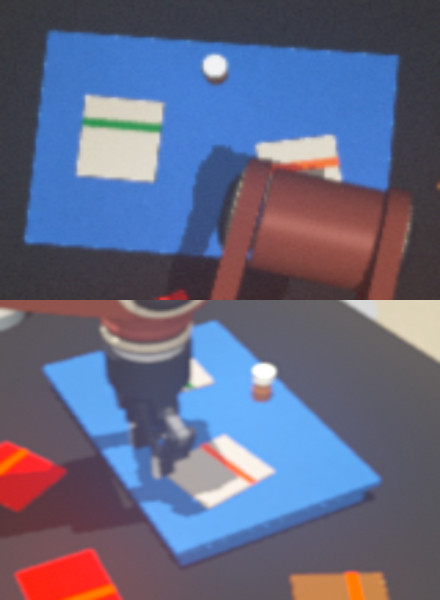

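The top crop shows the gripper just behind the plate with the line still visible. The side crop shows the fingertips above the riser behind the plate's rear end. Next I'll lower gently and feel for the surface.

```bash
python3 -m pendant '0 -0.001 0.02 0 0.2 0 0;0 -0.001 0.04 0 0.2 0 0;0 -0.001 0.048 0 0.2 0 0;0 -0.001 0.05 0 0.2 0 0;0 -0.001 0.05 0 0.2 0 0;0 -0.001 0.05 0 0.2 0 0;0 -0.001 0.05 0 0.2 0 0'
python3 -c "
from h import *
show()"
```

```text
time_s: 3.0
position: [0.4734, -0.0538, 0.0512]
ee_rot: [[-0.994, 0.113, -0.001], [0.113, 0.994, 0.001], [0.002, 0.001, -1.0]]
force: [-0.1, 0.2, 0.3]
width: 0.0422
t 3.0 E -223.5 -93.8 z 0.0512 F [-0.1  0.2  0.3] w 0.0422
```

```bash
for i in 1; do python3 -m pendant '0 0 0.002 0 0 0 0;0 0 0.003 0 0 0 0;0 0 0.003 0 0 0 0' | egrep 'pos|force'; python3 -m pendant '0 0 0.001 0 0 0 0;0 0 0.001 0 0 0 0' | egrep 'pos|force';python3 -m pendant '0 0 0.001 0 0 0 0;0 0 0.001 0 0 0 0' | egrep 'pos|force'; done
```

```text
position: [0.4725, -0.0536, 0.0469]
force: [-0.5, 0.1, 0.2]
position: [0.4725, -0.0536, 0.0459]
force: [0.3, 0.6, 0.1]
position: [0.4724, -0.0536, 0.0449]
force: [0.0, 0.9, 0.9]
```

```bash
python3 -m pendant '0 0 0.001 0 0 0 0;0 0 0.001 0 0 0 0' | egrep 'pos|force'; python3 -m pendant '0 0 0.001 0 0 0 0;0 0 0.001 0 0 0 0' | egrep 'pos|force'; python3 -m pendant '0 0 0.0005 0 0 0 0;0 0 0.0005 0 0 0 0' | egrep 'pos|force'
```

```text
position: [0.4725, -0.0536, 0.0439]
force: [0.5, -0.2, 0.3]
position: [0.4727, -0.0537, 0.0432]
force: [0.6, -0.4, -0.3]
position: [0.4728, -0.0537, 0.0432]
force: [-2.8, 1.3, 5.4]
```

```bash
python3 -m pendant '0 0 -0.0025 0 0 0 0;-0.005 0 -0.0025 0 0 0 0;-0.01 0 -0.0025 0 0 0 0;-0.015 0 -0.0025 0 0 0 0;-0.02 0 -0.0025 0 0 0 0;-0.025 0 -0.0025 0 0 0 0;-0.030 0 -0.0025 0 0 0 0;-0.034 0 -0.0025 0 0 0 0;-0.038 0 -0.0025 0 0 0 0;-0.042 0 -0.0025 0 0 0 0;-0.046 0 -0.0025 0 0 0 0;-0.05 0 -0.0025 0 0 0 0' | egrep 'pos|force'
python3 -c "
from h import *
show();to(-71,-95,.045)
f=grab('top');g=grab('side')
a=f['pixels'][110:250,190:350];b=g['pixels'][140:300,200:400]
cv2.imwrite('pics/d.png',np.vstack([cv2.resize(a,(440,385)),cv2.resize(b,(440,352))])[:737][::1] if 0 else np.hstack([cv2.resize(a,(400,350)),cv2.resize(b,(400,350))]))"
```

```text
position: [0.5225, -0.0594, 0.0449]
force: [0.1, -0.6, -0.0]
t 5.5 E -174.1 -93.7 z 0.0449 F [ 0.1 -0.6 -0. ] w 0.0424
shift mm [-103.1   -1.3   -0.5] rotvec [ 0.06 -0.2   0.  ] target [ 0.6248 -0.0723  0.045 ]
```

View pics/d.png

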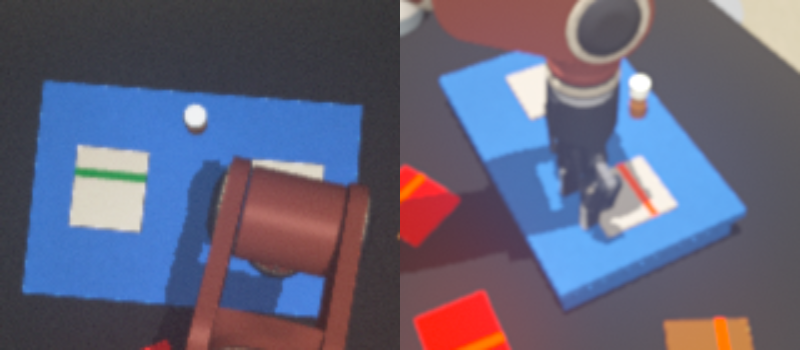

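The plate is now square: its front edge in the top crop, (253,160) to (323,164), runs parallel to the riser edge. I'll push on.

```bash
python3 -m pendant '-0.004 0 0 0 0 0 0;-0.01 0 0 0 0 0 0;-0.016 0 0 0 0 0 0;-0.022 0 0 0 0 0 0;-0.028 0 0 0 0 0 0;-0.034 0 0 0 0 0 0;-0.04 0 0 0 0 0 0;-0.045 0 0 0 0 0 0;-0.05 0 0 0 0 0 0;-0.054 0 0 0 0 0 0;-0.057 0 0 0 0 0 0;-0.06 0 0 0 0 0 0' | egrep 'pos|force'
python3 -m pendant '-0.004 0 0 0 0 0 0;-0.008 0 0 0 0 0 0;-0.012 0 0 0 0 0 0;-0.016 0 0 0 0 0 0;-0.02 0 0 0 0 0 0;-0.023 0 0 0 0 0 0;-0.026 0 0 0 0 0 0;-0.028 0 0 0 0 0 0;-0.029 0 0 0 0 0 0;-0.03 0 0 0 0 0 0;-0.03 0 0 0 0 0 0' | egrep 'pos|force'
python3 -c "
from h import *
show();to(-71,-95,.045)
f=grab('top');g=grab('side')
a=f['pixels'][110:250,190:350];b=g['pixels'][140:300,200:400]
cv2.imwrite('pics/e.png',np.hstack([cv2.resize(a,(400,350)),cv2.resize(b,(400,350))]))
_,w,o=masks(g['pixels']);k=np.zeros(o.shape,bool);k[170:265,290:390]=1
q=np.argwhere(o&k)[:,::-1];print(len(q));d=pts(g,q,.051)[:,:2]-E0;print('line E side',d.mean(0)@EX*1000,d.mean(0)@EY*1000)"
```

```text
position: [0.582, -0.0661, 0.0447]
force: [-0.9, 1.4, 0.5]
position: [0.6118, -0.0695, 0.0446]
force: [-0.4, 0.6, 0.1]
t 7.9 E -84.2 -93.7 z 0.0446 F [-0.4  0.6  0.1] w 0.0425
shift mm [-13.2  -1.3  -0.4] rotvec [ 0.07 -0.18  0.  ] target [ 0.6248 -0.0723  0.045 ]
62
line E side -12.233057318680599 -114.82068882819236
```

View pics/e.png

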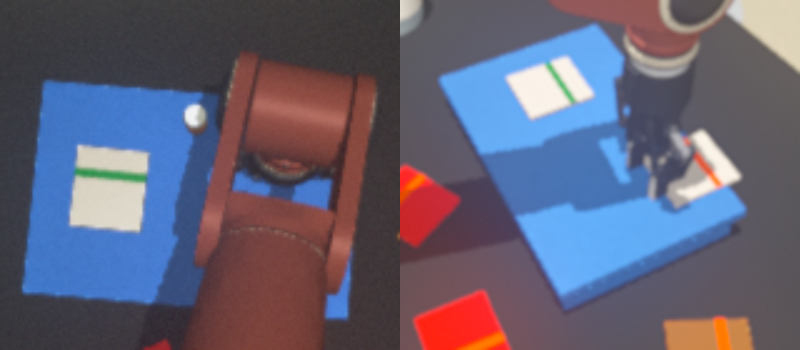

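The side crop shows the leading end overhanging with the line about 12 mm short of the edge, matching the TCP estimate of 13 mm. I'll push 9 mm more, then back off for a clear look.

```bash
python3 -m pendant '-0.003 0 0 0 0 0 0;-0.006 0 0 0 0 0 0;-0.008 0 0 0 0 0 0;-0.009 0 0 0 0 0 0;-0.009 0 0 0 0 0 0;0.005 0 0 0 0 0 0;0.02 0 0 0 0 0 0;0.02 0 -0.04 0 0 0 0;0.04 0 -0.09 0 0 0 0;0.09 0 -0.11 0 0 0 0;0.14 0 -0.11 0 0 0 0;0.17 0 -0.11 0 0 0 0' | egrep 'pos|force'
python3 -m pendant '0.04 0 0 0 0 0 0;0.05 0 0 0 0 0 0;0.05 0 0 0 0 0 0' | egrep 'pos|force'
cat > m.py <<'E'
from h import *
import sys
np.set_printoptions(precision=4,suppress=True)
show();f=grab('top');g=grab('side')
a=f['pixels'][110:250,190:350];b=g['pixels'][140:300,200:400]
cv2.imwrite(sys.argv[1],np.hstack([cv2.resize(a,(400,350)),cv2.resize(b,(400,350))]))
for n,c,box in(("top",f,(120,180,280,345)),("side",g,(170,265,290,390))):
    _,w,o=masks(c['pixels']);r0,r1,c0,c1=box;k=np.zeros(o.shape,bool);k[r0:r1,c0:c1]=1
    q=np.argwhere(o&k)[:,::-1];d=pts(c,q,.051)[:,:2]-E0;w_,v=np.linalg.eigh(np.cov(d.T));an=np.rad2deg(np.arctan2(v[1,1],v[0,1]))%180-90
    print(n,len(q),'line E',d.mean(0)@EX*1000,d.mean(0)@EY*1000,'line ang rel',an+6.49)
    W=np.argwhere((w|o)&k)[:,::-1];l,nn,s,cc=cv2.connectedComponentsWithStats(((w|o)&k).astype(np.uint8));i=1+s[1:,4].argmax()
    P=cv2.minAreaRect((pts(c,np.argwhere(nn==i)[:,::-1],.051)[:,:2]*1000).astype(np.float32));d=np.array(P[0])/1000-E0
    print('  plate E',d@EX*1000,d@EY*1000,'size',P[1],'ang rel',(P[2]+45)%90-45+6.49)
# riser front edge line, pixel by pixel in the uncovered columns: b-threshold crossing
im=f['pixels'].astype(float)
uv=[]
for u in list(range(212,262))+list(range(326,333)):
    col=im[125:175,u,0]-im[125:175,u,2];h=col.max()/2;j=np.argmax(col>h);uv.append((u,125+j-1+(h-col[j-1])/(col[j]-col[j-1])))
d=pts(f,uv,.045)[:,:2]-E0
print('edge pts x in E: mean',np.median(d@EX)*1000,'left',np.median((d@EX)[:25])*1000,'right',np.median((d@EX)[-7:])*1000)
E
python3 m.py pics/f.png
```

```text
position: [0.442, -0.0503, 0.1565]
force: [0.0, 0.6, -0.9]
position: [0.3927, -0.0446, 0.1555]
force: [-0.1, 0.1, 0.2]
t 9.5 E -304.8 -93.8 z 0.1555 F [-0.1  0.1  0.2] w 0.0428
top 99 line E -1.72852090352104 -103.011057106127 line ang rel 0.3583279994930475
  plate E -17.868305545728056 -102.25022280876314 size (80.2415771484375, 91.6035385131836) ang rel 0.006601562500000213
side 64 line E -3.058201896312444 -103.20330963094243 line ang rel -1.1212170558896677
  plate E -19.18116408655659 -104.07591837683195 size (90.18502044677734, 98.81904602050781) ang rel 0.10595153808593771
edge pts x in E: mean 0.7578362790963284 left 0.9241999977313528 right 0.12939678417374706
```

View pics/f.png

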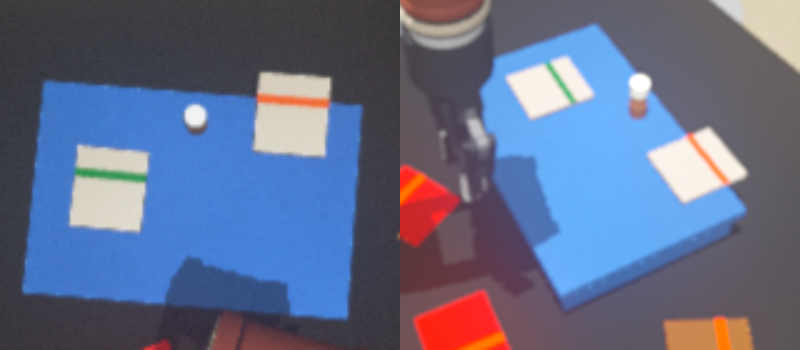

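```bash
python3 -c "
from h import *
show();print(job.sign_off())"
```

```text
t 9.6 E -303.3 -93.9 z 0.156 F [ 0.3 -0.5  1.2] w 0.0426
the job is handed in; nothing more can be done
None
```

I pushed the orange plate from behind with the two half-open fingertips held square to the riser. That turned it straight and slid it out over the front edge. I then backed the gripper clear and handed the job in at 9.6 s; no verdict came back.

| Last check | Top view | Side view | Limit |
|---|---|---|---|
| Orange line to front edge | about 2 mm inside | about 3 mm inside | 8 mm |
| Angle of the plate to the edge | 0.0° (line 0.4°) | 0.1° (line -1.1°) | 7.4° |
| Plate centre along the edge from the middle | -102 mm | -104 mm | ±140 mm |

- **Edge position:** individual edge points in the top view put the edge up to 1 mm further out than the fit I used. That makes the line at most about 4 mm inside.
- **Side view error:** its plate outline came out at 90 by 99 mm, not the true 80 by 90, so I trusted the top view more. An early estimate of the edge from the side view was also about 5 mm off, probably because it picked up a lower corner of the riser.
- **Other objects:** the green plate and the vial look unmoved in the pictures. I did not measure them again, or look again at the bottle and beaker, which the arm did not go near while pushing.
- **Robot:** the gripper was clear of everything at the end, with wrist force near zero.

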